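# Stand the reagent bottles in their spill saucers

### The arm

A 7-joint arm with a two-finger parallel gripper is mounted at the origin on a cart in front of the work surface, level with it; the furniture and walls round the work are solid. World frame = base frame: x ahead of the robot, y to its left, z up, the work surface at z = 0. Lengths are in mm, angles in rad, forces in N, time in s.
With the tool pointing down it reaches from about 425 to 875 mm from the base axis. Payload 4.7 kg.
Tool frame: the origin (TCP) lies midway between the tips of the shut fingers; the grasp point (between the pads) lies 19 mm behind it; z points along the fingers, y is the direction in which the jaws open and shut (so a half turn about z gives the same grasp; the last joint's range is limited). The gripper opens to 87 mm and grips with 3 to 60 N. Pads are 19 mm wide; open, the fingers measure 117 mm over their backs; the gripper's body (75 mm by 190 mm) begins 51 mm behind the grasp point.
Start: joints at [0.014, 0.321, -0.07, 1.45, 0.023, 1.371, -0.057], TCP at [650.02, -0.025, 222.587] pointing down, gripper open.
Joint ranges: [-2.86, 2.86], [-0.3, 2.09], [-1.38, 1.24], [0.06, 2.45], [-1.56, 4.7], [0.09, 2.05], [-2.69, 2.69]. Speed limits (rad/s): [2.57, 2.57, 3.14, 3.14, 3.14, 3.14, 3.14].

### API

Orientations are given as a unit quaternion [w, x, y, z].
In Python, from rig import env, imaging gives the robot as it stands.
- The arm moves only by the tool arm_command, never from a script. Its argument "deltas" is text: rows parted by semicolons, each of 4 numbers parted by spaces: the shift along the world's x, y, z as a fraction of full scale, then the turn about the world's z as a fraction of full scale. A call has exactly 10 rows; each row shifts and turns the commanded pose from where the row before left it; what a row does not reach is not made up. Full scale, the value 1, is 120 mm for a shift and 30 degrees for a turn. A row lasts 1/10 s, in which the tool goes at most 50 mm and 8.59 degrees, less where a joint would pass 70% of its speed; a pose out of reach is approached as far as the arm can. A call with a number of a shift or a turn outside -1 to 1 is refused whole. A call with a gripper value outside its range is refused whole. "claw" is the closure, from -1 (fully open) to 1 (shut), so that 0 is half open, set as the call begins (left out, the last holds). The fingers move at their own pace and stop on an object; the grip force is fixed at half the most. Time passes only in rows, so rows that do not move let the fingers close, or fill a call up. It gives the time, the measured TCP pose, the force and the opening at its end, in the units of the state.
- env.sense(): the state, without advancing time (a new reading comes with each control period).
- imaging.grab_frame(name): name is "scene" or "side" or "wrist"; returns (picture, depth): 420x560x3 uint8, blue, green, red; 420x560 float32, mm along the optical axis (not along the pixel's ray), 0 where there is no reading.
- imaging.camera_model(name): a dict with "fx", "fy", "cx", "cy" (pixels), "camera_from_world" (4x4, takes a point from world to camera coordinates). Camera axes: x right, y down, z forward; pixel columns grow to the right and rows downward; lengths in mm; the calibration is good to about 2 mm. A picture is of the moment at which its call begins: read the wrist's pose just before it. camera_model takes no time and is no camera call; for the wrist camera it gives the pose at the moment of the call.
- env.job_done(): hands the job in, once; it reports no verdict.
The state is a dict: "clock": time; "joints": joint angles; "qvel": joint speeds; "tau": joint torques, N m; "eef_pos": TCP position; "tool_rot": TCP orientation; "force": force on the tool from outside, world axes, zero at the start; "torque": the same for the moment, N m; "width": finger opening in mm.
Only numpy, scipy, OpenCV 4.12 (cv2) and the standard library are available. Lean on these libraries where they do the work, as an engineer would, in place of code of your own. Each camera call takes 0.05 s, during which the arm holds its last target.

### The job

Pick out the three reagent bottles from the things left of the roller mixer and stand each one in the white spill saucer of its size on the right: the large bottle in the large saucer, the medium bottle in the medium one, the small bottle in the small one. Keep the bottles upright all the way, and leave the carton and the roll of tape where they are.

Things in the scene. Friction and masses are not known exactly. Their poses are not given: they have to be found in the camera images.
- large_bottle: a brown reagent bottle with a red screw cap, the tallest and widest of the three: body 40 mm in diameter and 59 mm high, cap 31 mm in diameter, 82 mm high in all, 90 g. It starts standing upright on the worktop left of the grey roller mixer (fixed, 110 mm high). Origin at the centre of its underside, z up along the bottle. The cap does not turn.
- medium_bottle: a brown reagent bottle with a white screw cap, the middle one in size: body 34 mm in diameter and 53 mm high, cap 27 mm in diameter, 73 mm high in all, 70 g. It starts standing upright on the worktop left of the grey roller mixer (fixed, 110 mm high). Origin at the centre of its underside, z up along the bottle. The cap does not turn.
- small_bottle: a brown reagent bottle with a black screw cap, the smallest: body 30 mm in diameter and 48 mm high, cap 23 mm in diameter, 66 mm high in all, 50 g. It starts standing upright on the worktop left of the grey roller mixer (fixed, 110 mm high). Origin at the centre of its underside, z up along the bottle. The cap does not turn.
- large_saucer: the largest of three round white plastic spill saucers, fixed to the worktop right of the roller mixer: 80 mm across outside, 72 mm inside, rim 12 mm high, wall 4 mm thick, flat floor 4 mm above the worktop. Origin at the centre of its underside, on the worktop, z up.
- medium_saucer: the middle-sized of three round white plastic spill saucers, fixed to the worktop right of the roller mixer: 66 mm across outside, 58 mm inside, rim 12 mm high, wall 4 mm thick, flat floor 4 mm above the worktop. Origin at the centre of its underside, on the worktop, z up.
- small_saucer: the smallest of three round white plastic spill saucers, fixed to the worktop right of the roller mixer: 54 mm across outside, 46 mm inside, rim 12 mm high, wall 4 mm thick, flat floor 4 mm above the worktop. Origin at the centre of its underside, on the worktop, z up.
- carton: a small orange-brown reagent carton, 76 x 42 mm and 53 mm high, standing among the bottles; a bystander. Origin at the centre of its underside, x along its 76 mm side, z up.
- tape_roll: a roll of white label tape, 60 mm in diameter and 19 mm high, lying flat among the bottles; a bystander. Origin at the centre of its underside, z up.
There are look-alikes about, which are no part of the job. Leave any green or turquoise look-alike of the large_bottle alone. Leave any green look-alike of the medium_bottle alone.

How it is judged (in metres and radians):
At the end, for the whole second after the job is handed in: Each bottle stands upright (within 0.1 rad) and at rest on the floor of the saucer of its own size, inside the rim (underside less than 8 mm above the worktop; centre within 19 mm (large), 15 mm (medium) or 11 mm (small) of the saucer's centre), and is released (horizontal distance between large_bottle and large_saucer below 0.019 m and z of large_bottle in the frame of large_saucer between 0 and 0.008 m and angle between each of large_bottle, medium_bottle, small_bottle's own z axis and vertical below 0.1 rad and linear speed of each of large_bottle, medium_bottle, small_bottle below 0.02 m/s and contact force between the fingers and large_bottle below 0.1 N and horizontal distance between medium_bottle and medium_saucer below 0.015 m and z of medium_bottle in the frame of medium_saucer between 0 and 0.008 m and contact force between the fingers and medium_bottle below 0.1 N and horizontal distance between small_bottle and small_saucer below 0.011 m and z of small_bottle in the frame of small_saucer between 0 and 0.008 m and contact force between the fingers and small_bottle below 0.1 N); the robot touches nothing.
It fails at once if the carton or the roll of tape is moved by more than 30 mm (distance of any of carton, tape_roll from where it was at the start of the episode above 0.03 m).
It fails at once if a bottle is tipped by more than 0.5 rad (angle between any of large_bottle, medium_bottle, small_bottle's own z axis and vertical above 0.5 rad).
It also fails if it takes over 112 s, if anything falls off the work surface, if the arm or the gripper's body presses on something with over 40 N, if the wrist force passes 120 N, or if a joint passes its speed limit or range.

## Working session

There is one attempt and no reset: what is moved stays moved. The work goes in short steps, Python scripts to look and compute and a tool call to move; the robot and the scene stay as the last step left them, time stands still between calls to the robot, and variables do not carry over. Pictures are saved under pics/ and viewed, and the job is handed in when it is done.

Besides the shell and the picture viewer there is one more tool, called after "Request:" as name(argument=value, ...) on one line, values as JSON. arm_command: Moves the arm, as the interface text tells. Shift numbers are shares of 120 mm and turn numbers shares of 30 degrees, none past 1 either way. Its arguments: {"type":"object","properties":{"deltas":{"type":"string"},"claw":{"type":"number"}},"required":["deltas"]}

```bash
mkdir -p pics; ls; python3 - <<'E'
from rig import env, imaging
import cv2
print(env.sense())
for n in ("scene","side"):
    p,d=imaging.grab_frame(n); cv2.imwrite(f"pics/{n}0.png",p)
    import numpy as np; np.save(f"pics/{n}0.npy",d)
    print(imaging.camera_model(n))
E
```

```text
pics
{'clock': 0.0, 'joints': array([ 0.01412873,  0.32180419, -0.07006996,  1.45165613,  0.02264182,
        1.37079997, -0.05692281]), 'qvel': array([ 2.78952880e-04, -8.55519840e-05, -2.24599841e-03,  1.89353923e-04,
        6.85929716e-04, -1.11618200e-03,  6.75356142e-05]), 'tau': array([-2.58547143e-04, -4.91284704e+01, -4.03903294e-01, -3.12526345e+01,
       -6.40594075e-02,  4.37659642e-02,  1.61017233e-04]), 'eef_pos': array([ 6.49454547e+02, -9.29407345e-02,  2.21483103e+02]), 'tool_rot': array([-6.12461522e-04,  7.07116034e-01,  7.07096903e-01, -7.13967368e-04]), 'force': array([-0.01151708, -0.15768475, -0.07125221]), 'torque': array([-0.0039794 ,  0.04561155,  0.06918556]), 'width': 86.84444115941433}
{'fx': 532.796404751557, 'fy': 532.796404751557, 'cx': 288.457460224623, 'cy': 217.74656088143345, 'camera_from_world': array([[ 8.49393827e-01, -5.27704442e-01, -7.62553800e-03,
        -4.79639201e+02],
       [-3.81444714e-01, -6.03860201e-01, -6.99894840e-01,
         2.61375007e+02],
       [ 3.64732857e-01,  5.97395078e-01, -7.14205197e-01,
         1.33424567e+03],
       [ 0.00000000e+00,  0.00000000e+00,  0.00000000e+00,
         1.00000000e+00]])}
{'fx': 464.9670001450162, 'fy': 464.9670001450162, 'cx': 283.50040347368474, 'cy': 198.11216130398628, 'camera_from_world': array([[-9.40086905e-01, -3.40931421e-01,  1.54181824e-03,
         5.80421986e+02],
       [-1.98255571e-01,  5.42981145e-01, -8.16006253e-01,
         1.56225212e+02],
       [ 2.77364993e-01, -7.67422467e-01, -5.78041017e-01,
         1.16955588e+03],
       [ 0.00000000e+00,  0.00000000e+00,  0.00000000e+00,
         1.00000000e+00]])}
```

View pics/scene0.png

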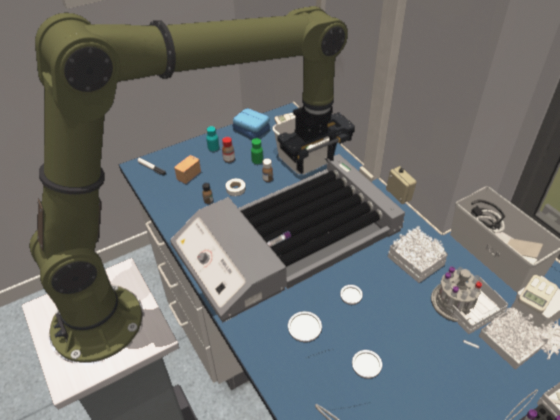

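View pics/side0.png

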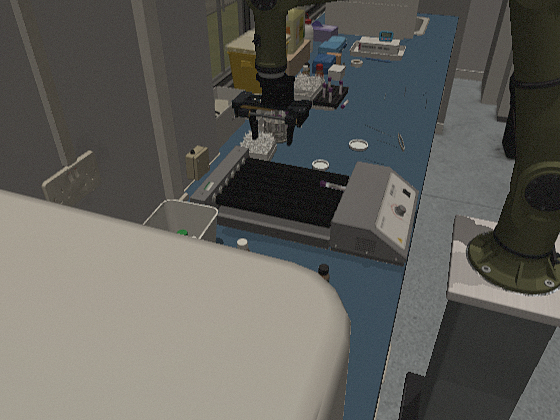

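The scene view shows the red cap at about (228,145), the white cap at (268,163) and the black cap at (207,187). The carton is at (188,169), the tape at (235,186), and the saucers at (305,326), (367,363) and (351,295). The side view is mostly blocked, so I'll measure from the scene camera.

```bash
cat > h.py <<'E'
import numpy as np, cv2
from rig import env, imaging
def ray(m,u,v,z):
    T=m["camera_from_world"];R=T[:3,:3];t=T[:3,3]
    c=-R.T@t; d=R.T@np.array([(u-m["cx"])/m["fx"],(v-m["cy"])/m["fy"],1.])
    return c+d*(z-c[2])/d[2]
def cloud(m,d):
    v,u=np.mgrid[:d.shape[0],:d.shape[1]]
    P=np.stack([(u-m["cx"])/m["fx"]*d,(v-m["cy"])/m["fy"]*d,d],-1)
    T=m["camera_from_world"]
    return (P-T[:3,3])@T[:3,:3]
E
python3 - <<'E'
from h import *
p=cv2.imread("pics/scene0.png");d=np.load("pics/scene0.npy");m=imaging.camera_model("scene")
W=cloud(m,d)
c=p[110:215,140:310]; cv2.imwrite("pics/crop_a.png",cv2.resize(c,None,fx=4.7,fy=4.7,interpolation=cv2.INTER_CUBIC)[:600])
c=p[270:400,270:410]; cv2.imwrite("pics/crop_b.png",cv2.resize(c,None,fx=4.5,fy=4.5,interpolation=cv2.INTER_CUBIC))
hsv=cv2.cvtColor(p,cv2.COLOR_BGR2HSV)
mask=((hsv[...,1]<60)&(hsv[...,2]>150)).astype(np.uint8); mask[:275]=0; mask[:,:280]=0; mask[:,395:]=0
n,l,s,ce=cv2.connectedComponentsWithStats(mask)
for i in range(1,n):
    if s[i,4]>30:
        cs,_=cv2.findContours((l==i).astype(np.uint8),cv2.RETR_EXTERNAL,cv2.CHAIN_APPROX_NONE)
        pts=cs[0][:,0]
        g=np.array([ray(m,u,v,12)[:2] for u,v in pts],np.float32)
        print(s[i],cv2.fitEllipse(g))
for u,v in [(228,143),(268,163),(207,187),(257,145),(212,132),(188,163),(235,186),(280,310)]: print(u,v,p[v,u],W[v,u].round(0))
E
```

```text
[340 284  23  20 361] ((585.285400390625, -273.0860595703125), (57.74126052856445, 60.11125564575195), 141.39520263671875)
[287 311  36  30 837] ((430.6156005859375, -289.7795104980469), (84.22994995117188, 84.69027709960938), 130.2518310546875)
[352 349  31  29 692] ((497.6297302246094, -452.2372741699219), (69.67745971679688, 70.89789581298828), 133.90231323242188)
228 143 [ 30  34 112] [575. 386.  72.]
268 163 [211 222 227] [633. 229.  74.]
207 187 [46 48 51] [428. 238.  66.]
257 145 [44 89 34] [649. 326.  73.]
212 132 [93 97 26] [556. 465.  74.]
188 163 [132 193 239] [432. 389.  50.]
235 186 [114 103  92] [531. 266.  -2.]
280 310 [138 117  91] [ 408. -211.   -3.]
```

```bash
ls pics
```

```text
crop_a.png
crop_b.png
scene0.npy
scene0.png
side0.npy
side0.png
```

View pics/crop_a.png

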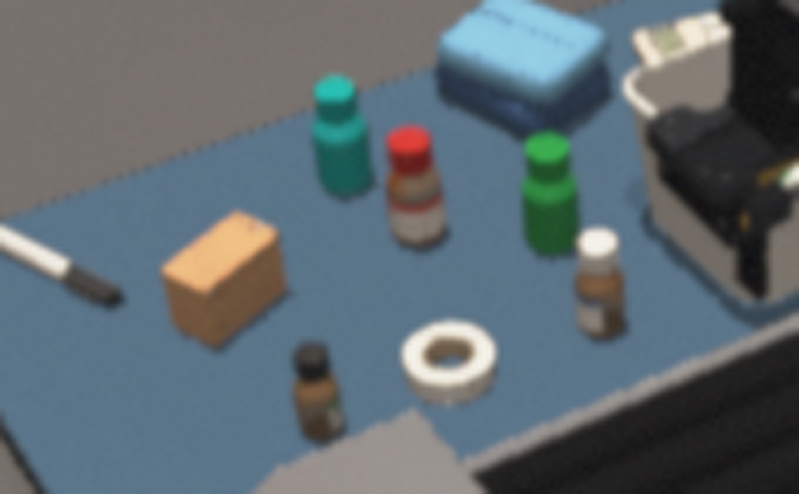

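View pics/crop_b.png

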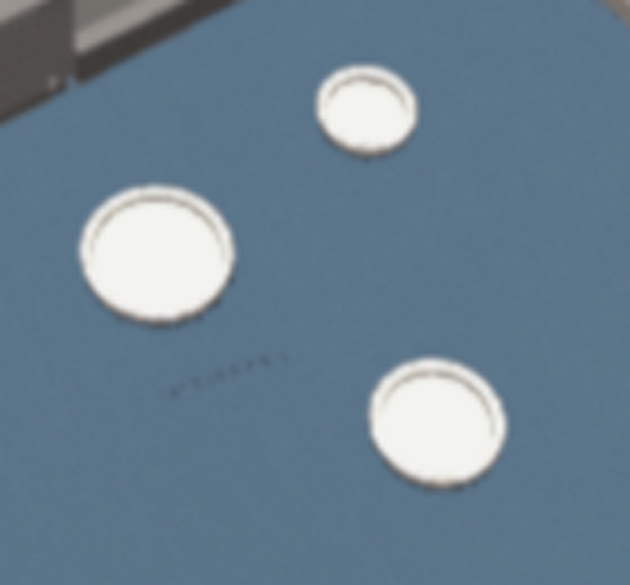

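The close crop shows that the red, white and black bottles are all free-standing, with the tape between them. The saucers are empty. Next I'll measure the cap tops, the mixer outline and the gaps to neighbours.

```bash
python3 - <<'E'
from h import *
p=cv2.imread("pics/scene0.png");d=np.load("pics/scene0.npy");m=imaging.camera_model("scene")
W=cloud(m,d)
v,u=np.mgrid[:420,:560]
# cluster heights left of mixer
for nm,(x,y) in dict(red=(575,386),white=(633,229),black=(428,238),green=(649,326),turq=(556,465),carton=(432,389)).items():
    s=(np.hypot(W[...,0]-x,W[...,1]-y)<45)&(d>0)
    zs=W[s][:,2]; top=np.percentile(zs[zs>15],97)
    t=s&(W[...,2]>top-6)
    q=W[t]; print(nm,"top",top.round(1),t.sum(),"pix",u[t].mean().round(1),v[t].mean().round(1),"mean",q.mean(0).round(1),"ray",ray(m,u[t].mean(),v[t].mean(),top).round(1))
# mixer
s=(W[...,2]>60)&(W[...,1]<215)&(W[...,1]>-200)&(W[...,0]>330)&(W[...,0]<900)&(v>150)&(v<310)&(u<400)
for x0 in range(340,860,40):
    k=s&(abs(W[...,0]-x0)<20)
    if k.sum()>10: print(x0,k.sum(),"y",np.percentile(W[k][:,1],[1,99]).round(),"zmax",np.percentile(W[k][:,2],99).round())
p,d=imaging.grab_frame("wrist");cv2.imwrite("pics/w0.png",p);print(imaging.camera_model("wrist"))
E
```

```text
red top 83.3 46 pix 226.4 139.7 mean [573.9 393.5  81.4] ray [573.  391.3  83.3]
white top 74.8 41 pix 266.9 161.5 mean [633.9 237.4  72.7] ray [632.6 235.1  74.8]
black top 68.2 37 pix 205.5 185.1 mean [427.6 247.7  66.1] ray [426.8 245.4  68.2]
green top 84.0 46 pix 255.9 141.2 mean [650.4 335.   81.7] ray [649.  332.3  84. ]
turq top 83.0 43 pix 210.4 128.7 mean [556.9 475.8  80.7] ray [555.8 472.9  83. ]
carton top 55.7 163 pix 186.5 163.0 mean [427.3 389.   52.5] ray [426.  385.   55.7]
340 1279 y [-176.  123.] zmax 109.0
380 1496 y [-176.  124.] zmax 110.0
420 1449 y [-175.  123.] zmax 110.0
460 745 y [-174.  114.] zmax 109.0
500 930 y [-141.   87.] zmax 86.0
540 918 y [-140.   88.] zmax 321.0
580 1086 y [-140.   87.] zmax 321.0
620 876 y [-138.   88.] zmax 277.0
660 810 y [-139.   89.] zmax 83.0
700 862 y [-138.   89.] zmax 248.0
740 793 y [-137.  189.] zmax 83.0
780 1096 y [-168.  195.] zmax 90.0
820 930 y [-170.  191.] zmax 91.0
{'fx': 317.42327405246135, 'fy': 317.42327405246135, 'cx': 278.09894456385524, 'cy': 215.40236513240944, 'camera_from_world': array([[ 9.99998265e-01, -2.58800624e-04, -1.84468061e-03,
        -6.48950842e+02],
       [ 2.56277522e-04, -9.61769622e-01,  2.73859688e-01,
        -3.27065280e+01],
       [-1.84503283e-03, -2.73859685e-01, -9.61767887e-01,
         3.90410437e+02],
       [ 0.00000000e+00,  0.00000000e+00,  0.00000000e+00,
         1.00000000e+00]])}
```

View pics/w0.png

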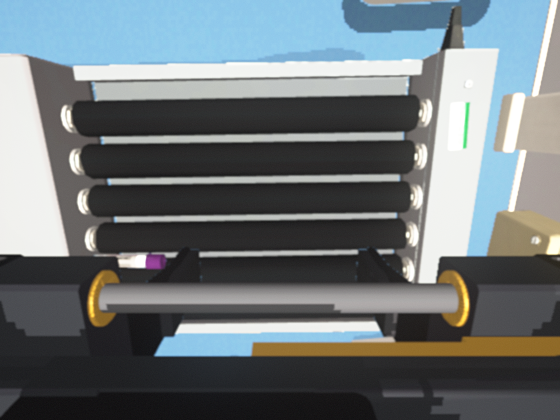

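The wrist view shows only the mixer, with the gripper blocking the lower half. I'll move left over the bottles to get a top-down look.

Request:
arm_command(deltas="-0.15 0.3 0 0; -0.15 0.3 0 0; -0.15 0.3 0 0; -0.15 0.3 0 0; -0.15 0.3 0 0; -0.15 0.3 0 0; 0 0 0 0; 0 0 0 0; 0 0 0 0; 0 0 0 0", claw=-1)

```text
clock: 1.15
eef_pos: [542.8, 214.2, 222.3]
tool_rot: [0.0, 0.708, 0.706, -0.0]
force: [-0.0, 0.4, 0.4]
width: 87.2
```

```bash
python3 - <<'E'
from h import *
m=imaging.camera_model("wrist");p,d=imaging.grab_frame("wrist");cv2.imwrite("pics/w1.png",p);np.save("pics/w1.npy",d);np.save("pics/w1m.npy",m,allow_pickle=True)
s=env.sense();print(s["eef_pos"],s["tool_rot"])
E
```

```text
[542.72821384 214.36807026 222.40180174] [ 1.67951990e-04  7.08068290e-01  7.06143916e-01 -1.97686329e-04]
```

View pics/w1.png

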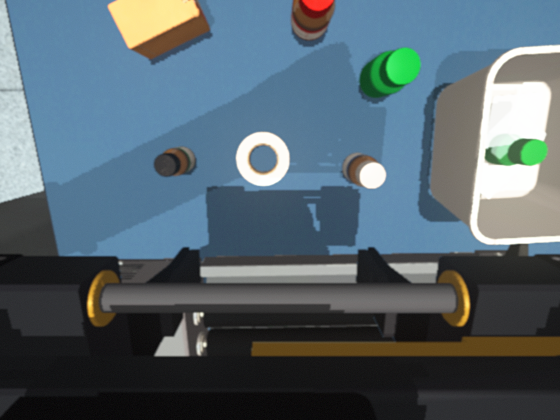

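The wrist view shows the black cap at (167,164), the white cap at (371,175), the red cap cut off at (316,2), the tape at (262,158) and the bin from column 432 rightwards.

```bash
python3 - <<'E'
from h import *
m=np.load("pics/w1m.npy",allow_pickle=True).item();d=np.load("pics/w1.npy");p=cv2.imread("pics/w1.png")
W=cloud(m,d)
def circ(box,f,z,nm):
    mask=np.zeros(d.shape,np.uint8);x0,y0,x1,y1=box
    mask[y0:y1,x0:x1]=f[y0:y1,x0:x1]
    n,l,s,c=cv2.connectedComponentsWithStats(mask);i=1+np.argmax(s[1:,4])
    cs,_=cv2.findContours((l==i).astype(np.uint8),cv2.RETR_EXTERNAL,cv2.CHAIN_APPROX_NONE)
    g=np.array([ray(m,u,v,z)[:2] for u,v in cs[0][:,0]],np.float32)
    print(nm,s[i],cv2.fitEllipse(g))
Z=W[...,2]
circ((340,140,400,200),Z>68,73,"white");circ((140,130,200,200),Z>61,66,"black");circ((280,0,340,50),Z>77,82,"red");circ((370,30,430,100),Z>77,82,"green")
circ((225,120,300,195),(Z>13),19,"tape");
k=(W[...,0]>680)&(Z>15)&(W[...,1]>170)&(W[...,1]<420); q=W[k]; print("bin",q.min(0),np.percentile(q,[1,99],axis=0))
k=(W[...,0]<500)&(Z>15)&(W[...,1]>300)&(W[...,1]<460); q=W[k]; print("carton",np.percentile(q,[1,99],axis=0))
E
```

```text
white [359 162  27  27 553] ((634.9746704101562, 241.73739624023438), (24.965110778808594, 25.585830688476562), 48.889122009277344)
black [154 154  25  23 434] ((430.502197265625, 251.3790283203125), (21.87608528137207, 23.173765182495117), 103.64520263671875)
red [302   0  33  13 293] ((575.762451171875, 385.5096130371094), (8.715696334838867, 27.225284576416016), 90.13670349121094)
green [ 385   47   36   39 1066] ((651.417236328125, 338.1717224121094), (29.639423370361328, 30.392362594604492), 112.35921478271484)
tape [ 237  132   53   54 1557] ((525.2752685546875, 252.24154663085938), (58.71240997314453, 58.93401336669922), 161.17266845703125)
bin [708.70050375 183.24065881  15.01900816] [[710.44859998 187.49988946  16.04759507]
 [856.76651556 344.93881888 112.22544529]]
carton [[391.32552737 360.6282699   16.6682138 ]
 [469.30368722 399.82215069  53.20731601]]
```

The heights and cap sizes agree with the given ones. The bin is 112 mm high and starts at x=708, so it would be in the way of the gripper body with the jaws along x. I'll therefore turn the jaws along y and take the medium bottle first.

Request:
arm_command(deltas="0.07 0.02 0 0.25; 0.07 0.02 0 0.25; 0.07 0.02 0 0.25; 0.07 0.02 0 0.25; 0.07 0.02 0 0.25; 0.07 0.02 0 0.25; 0.07 0.02 0 0.25; 0.07 0.02 0 0.25; 0.07 0.02 0 0.25; 0.07 0.02 0 0.25")

```text
clock: 2.2
eef_pos: [626.9, 238.8, 222.3]
tool_rot: [-0.0, 0.129, 0.992, -0.0]
force: [0.6, 0.5, -0.3]
width: 87.1
```

Request:
arm_command(deltas="0.07 0.02 0 0.25; 0 0 0 0.25; 0 0 0 0; 0 0 0 0; 0 0 0 0; 0 0 0 0; 0 0 0 0; 0 0 0 0; 0 0 0 0; 0 0 0 0")

```text
clock: 3.2
eef_pos: [634.4, 242.4, 222.6]
tool_rot: [0.0, 0.0, 1.0, 0.0]
force: [-0.4, 0.2, 1.0]
width: 87.0
```

```bash
cat > look.py <<'E'
from h import *
import sys
n=sys.argv[1]
s=env.sense();m=imaging.camera_model("wrist");p,d=imaging.grab_frame("wrist");cv2.imwrite(f"pics/{n}.png",p)
W=cloud(m,d);print(s["clock"],s["eef_pos"].round(1),s["tool_rot"].round(3),s["joints"].round(2))
for a in sys.argv[2:]:   # x,y,z
    x,y,z=map(float,a.split(","))
    k=((np.hypot(W[...,0]-x,W[...,1]-y)<28)&(abs(W[...,2]-z)<5)&(d>0)).astype(np.uint8)
    nn,l,st,c=cv2.connectedComponentsWithStats(k)
    if nn<2: print(a,"none");continue
    i=1+np.argmax(st[1:,4])
    cs,_=cv2.findContours((l==i).astype(np.uint8),cv2.RETR_EXTERNAL,cv2.CHAIN_APPROX_NONE)
    g=np.array([ray(m,u,v,z)[:2] for u,v in cs[0][:,0]],np.float32)
    e=cv2.fitEllipse(g) if len(g)>5 else None;print(a,st[i],np.round(e[0],1),np.round(e[1],1))
E
python3 look.py w2 635,242,73 430,251,66 575,395,82
```

```text
3.2 [634.4 242.4 222.6] [0. 0. 1. 0.] [-0.12  0.41 -0.39  1.36  0.15  1.4   1.07]
635,242,73 [265 191  26  25 502] [634.8 241.7] [24.8 25.2]
430,251,66 none
575,395,82 [426 127  34  34 892] [575.8 395.7] [29.9 30.6]
```

View pics/w2.png

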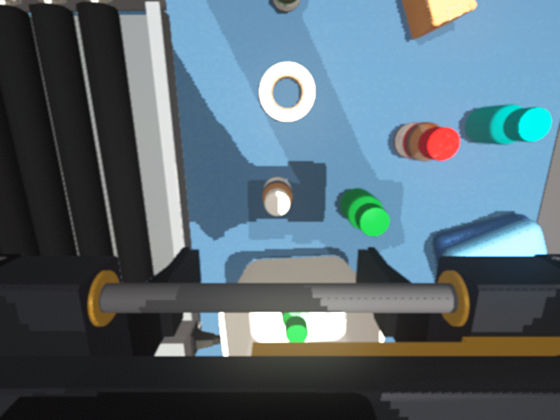

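The medium cap is at (277,200), which measures (634.8, 241.7), within 1 mm of the TCP. The red cap is at (440,144), which measures (575.8, 395.7). Next I'll go down and grip.

Request:
arm_command(deltas="0 0 -0.32 0; 0 0 -0.32 0; 0 0 -0.3 0; 0 0 -0.3 0; 0 0 -0.2 0; 0 0 -0.1 0; 0 0 -0.08 0; 0 0 -0.04 0; 0 0 0 0; 0 0 0 0")

```text
clock: 4.25
eef_pos: [635.2, 242.8, 24.7]
tool_rot: [0.001, -0.0, 1.0, 0.0]
force: [-0.9, -0.5, 0.3]
width: 86.7
```

Request:
arm_command(deltas="0 0 0 0; 0 0 0 0; 0 0 0 0; 0 0 0 0; 0 0 0 0; 0 0 0 0; 0 0 0 0; 0 0 0 0; 0 0 0 0; 0 0 0 0", claw=1)

```text
clock: 5.25
eef_pos: [634.4, 242.2, 23.3]
tool_rot: [-0.0, 0.0, 1.0, -0.0]
force: [-0.6, -0.6, 0.3]
width: 33.5
```

Gripped at 33.5 mm, which fits the 34 mm body. I'll lift and carry it over to look at the saucers.

Request:
arm_command(deltas="0 0 0.15 0; 0 0 0.3 0; 0 0 0.35 0; 0 0 0.35 0; 0 0 0.35 0; -0.05 -0.15 0 0; -0.1 -0.3 0 0; -0.12 -0.35 0 0; -0.12 -0.35 0 0; -0.12 -0.35 0 0")

```text
clock: 6.25
eef_pos: [572.6, 61.1, 204.9]
tool_rot: [0.001, -0.0, 1.0, 0.0]
force: [0.5, -0.3, -0.4]
width: 33.3
```

Request:
arm_command(deltas="-0.12 -0.35 0 0; -0.12 -0.35 0 0; -0.12 -0.35 0 0; -0.12 -0.35 0 0; -0.12 -0.35 0 0; -0.12 -0.35 0 0; -0.12 -0.35 0 0; -0.12 -0.35 0 0; -0.12 -0.35 0 0; -0.07 -0.3 0 0")

```text
clock: 7.25
eef_pos: [433.9, -354.0, 205.1]
tool_rot: [0.001, 0.001, 1.0, -0.001]
force: [0.8, 0.5, -0.9]
width: 33.1
```

Request:
arm_command(deltas="0 -0.1 0 0; 0 0 0 0; 0 0 0 0; 0 0 0 0; 0 0 0 0; 0 0 0 0; 0 0 0 0; 0 0 0 0; 0 0 0 0; 0 0 0 0")

```text
clock: 8.25
eef_pos: [435.2, -363.6, 203.3]
tool_rot: [-0.0, 0.0, 1.0, 0.0]
force: [0.2, 0.8, 0.1]
width: 33.4
```

```bash
python3 - <<'E'
from h import *
s=env.sense();m=imaging.camera_model("wrist");p,d=imaging.grab_frame("wrist");cv2.imwrite("pics/w3.png",p);np.save("pics/w3.npy",d)
print(s["eef_pos"],s["width"],s["force"])
W=cloud(m,d)
hsv=cv2.cvtColor(p,cv2.COLOR_BGR2HSV)
k=((hsv[...,1]<60)&(hsv[...,2]>140)&(W[...,2]<30)).astype(np.uint8)
n,l,st,c=cv2.connectedComponentsWithStats(k)
for i in range(1,n):
    if st[i,4]>300:
        cs,_=cv2.findContours((l==i).astype(np.uint8),cv2.RETR_EXTERNAL,cv2.CHAIN_APPROX_NONE)
        g=np.array([ray(m,u,v,12)[:2] for u,v in cs[0][:,0]],np.float32)
        print(st[i],cv2.fitEllipse(g),cv2.minEnclosingCircle(g))
E
```

```text
[ 435.17006325 -363.6440196   203.33659048] 33.44732524973635 [0.23240507 0.7970493  0.10526674]
[   0    0  335   17 5611] ((250.10086059570312, -464.60455322265625), (14.24174690246582, 597.9283447265625), 179.9417266845703) ((253.98155212402344, -472.2568664550781), 163.58628845214844)
[481   0  79  15 741] ((248.3885955810547, -124.40116119384766), (9.973981857299805, 94.37769317626953), 2.0968661308288574) ((253.68258666992188, -126.80804443359375), 37.80906295776367)
[ 71 105 109  40 909] ((359.3080749511719, -526.5525512695312), (13.961691856384277, 124.87630462646484), 16.972454071044922) ((360.0732421875, -527.9057006835938), 62.98162078857422)
[ 307  153   75   74 4304] ((430.87762451171875, -288.9136047363281), (82.61346435546875, 84.21751403808594), 123.65125274658203) ((431.1854248046875, -289.4205017089844), 42.527862548828125)
[ 175  217   60   56 2162] ((493.6252746582031, -450.1811218261719), (62.03355026245117, 70.23194122314453), 149.8219451904297) ((497.29583740234375, -450.86871337890625), 35.6312255859375)
[ 464  221   31   62 1295] ((506.4388122558594, -123.61799621582031), (32.07761001586914, 82.91032409667969), 96.8930435180664) ((506.3295593261719, -124.81632995605469), 41.751155853271484)
```

View pics/w3.png

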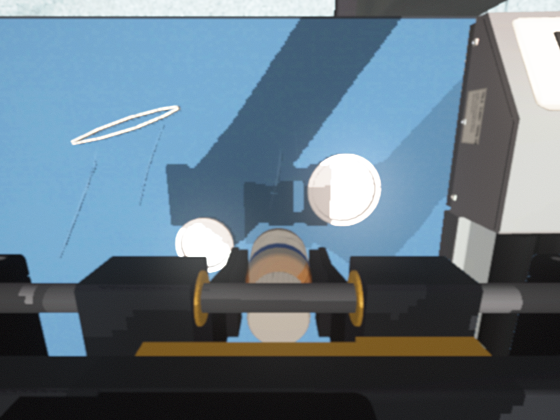

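The large saucer centre is at pixel (344,189), which measures (431,-289). The medium one at (204,245), partly hidden, measures about (497,-451) in both views. I'll move over the medium saucer and go down partway.

Request:
arm_command(deltas="0.13 -0.18 0 0; 0.13 -0.18 0 0; 0.13 -0.18 0 0; 0.13 -0.19 0 0; 0 0 -0.25 0; 0 0 -0.3 0; 0 0 -0.3 0; 0 0 -0.25 0; 0 0 0 0; 0 0 0 0")

```text
clock: 9.3
eef_pos: [497.6, -451.3, 71.6]
tool_rot: [-0.0, 0.0, 1.0, 0.0]
force: [0.8, 0.6, -0.2]
width: 33.3
```

Request:
arm_command(deltas="0 0 -0.1 0; 0 0 -0.05 0; 0 0 -0.05 0; 0 0 0 0; 0 0 0 0; 0 0 0 0; 0 0 0 0; 0 0 0 0; 0 0 0 0; 0 0 0 0")

```text
clock: 10.3
eef_pos: [497.7, -451.2, 47.5]
tool_rot: [0.0, -0.0, 1.0, 0.0]
force: [0.3, -0.3, -0.9]
width: 33.0
```

```bash
python3 - <<'E'
from h import *
print(env.sense()["eef_pos"])
p,d=imaging.grab_frame("scene");cv2.imwrite("pics/s1.png",cv2.resize(p[280:400,260:420],None,fx=4.5,fy=4.5,interpolation=cv2.INTER_CUBIC))
E
```

```text
[ 497.6565527  -451.23055533   47.46310358]
```

View pics/s1.png

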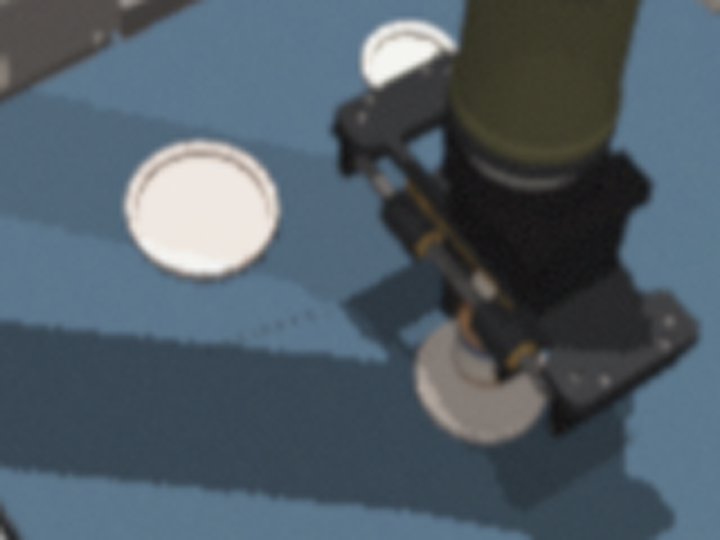

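The bottle hangs above the medium saucer at about (480,380) in the crop. I'll lower it and release.

Request:
arm_command(deltas="0 0 -0.06 0; 0 0 -0.04 0; 0 0 -0.03 0; 0 0 -0.02 0; 0 0 -0.01 0; 0 0 0 0; 0 0 0 0; 0 0 0 0; 0 0 0 0; 0 0 0 0")

```text
clock: 11.35
eef_pos: [497.7, -451.3, 28.3]
tool_rot: [0.0, 0.0, 1.0, -0.0]
force: [0.2, -0.2, -1.0]
width: 33.6
```

Request:
arm_command(deltas="0 0 0 0; 0 0 0 0; 0 0 0 0; 0 0 0 0; 0 0 0 0; 0 0 0 0; 0 0 0 0; 0 0 0 0; 0 0 0 0; 0 0 0 0", claw=-1)

```text
clock: 12.35
eef_pos: [497.6, -451.2, 28.2]
tool_rot: [0.0, -0.0, 1.0, 0.0]
force: [-0.4, 0.4, -0.4]
width: 86.9
```

Lifting off and moving to where the small saucer and the placed bottle are both visible.

Request:
arm_command(deltas="0 0 0.15 0; 0 0 0.3 0; 0 0 0.35 0; 0 0 0.4 0; 0 0 0.38 0; 0.25 0.3 0 0; 0.25 0.3 0 0; 0.25 0.3 0 0; 0.1 0.1 0 0; 0 0 0 0")

```text
clock: 13.35
eef_pos: [602.3, -326.8, 217.4]
tool_rot: [0.0, -0.004, 1.0, 0.001]
force: [0.2, 1.3, 0.1]
width: 87.1
```

Request:
arm_command(deltas="0 0 0 0; 0 0 0 0; 0 0 0 0; 0 0 0 0; 0 0 0 0; 0 0 0 0; 0 0 0 0; 0 0 0 0; 0 0 0 0; 0 0 0 0")

```text
clock: 14.35
eef_pos: [599.7, -331.2, 217.8]
tool_rot: [0.0, -0.0, 1.0, 0.0]
force: [0.3, -0.2, -0.7]
width: 86.8
```

```bash
cat > sau.py <<'E'
from h import *
import sys
s=env.sense();m=imaging.camera_model("wrist");p,d=imaging.grab_frame("wrist");cv2.imwrite(f"pics/{sys.argv[1]}.png",p)
print(s["clock"],s["eef_pos"])
W=cloud(m,d)
hsv=cv2.cvtColor(p,cv2.COLOR_BGR2HSV)
k=((hsv[...,1]<60)&(hsv[...,2]>110)&(W[...,2]<30)).astype(np.uint8)
n,l,st,c=cv2.connectedComponentsWithStats(k)
for i in range(1,n):
    if st[i,4]>300:
        cs,_=cv2.findContours((l==i).astype(np.uint8),cv2.RETR_EXTERNAL,cv2.CHAIN_APPROX_NONE)
        g=np.array([ray(m,u,v,12)[:2] for u,v in cs[0][:,0]],np.float32)
        print(st[i],cv2.fitEllipse(g),cv2.minEnclosingCircle(g))
E
python3 sau.py w4; python3 look.py w4b 497,-451,77
```

```text
14.35 [ 599.67108734 -331.15012864  217.76793648]
[ 278    0   82   76 5203] ((435.3713073730469, -289.14404296875), (73.71825408935547, 85.93907165527344), 179.2943115234375) ((431.97265625, -289.18310546875), 42.1186408996582)
[ 428   54   60  229 5428] ((568.8923950195312, -126.9547348022461), (31.26190948486328, 359.1591491699219), 90.65389251708984) ((585.0267333984375, -125.20304870605469), 133.17933654785156)
[ 130   66   71   68 2213] ((498.06243896484375, -452.2338562011719), (68.07503509521484, 74.64093017578125), 169.1918182373047) ((498.4308776855469, -454.0190124511719), 38.64657211303711)
[ 303  155   51   49 1962] ((585.4576416015625, -272.3714599609375), (56.87986373901367, 58.08543014526367), 157.9739227294922) ((585.55810546875, -272.47235107421875), 29.46100425720215)
[225 313  26  43 581] ((789.09130859375, -382.9490966796875), (27.19503402709961, 71.91278076171875), 102.26348114013672) ((795.5059204101562, -388.65191650390625), 34.638511657714844)
[276 313  93  29 576] ((730.0820922851562, -386.32598876953125), (113.6033706665039, 160.19677734375), 0.0) ((781.2384033203125, -272.7967224121094), 63.207340240478516)
14.4 [ 599.7 -331.1  217.8] [-0. -0.  1.  0.] [ 0.47  0.4  -0.01  1.36  0.    1.39  2.03]
497,-451,77 [131  80  31  32 720] [ 499.1 -449.3] [25.1 26. ]
```

View pics/w4.png

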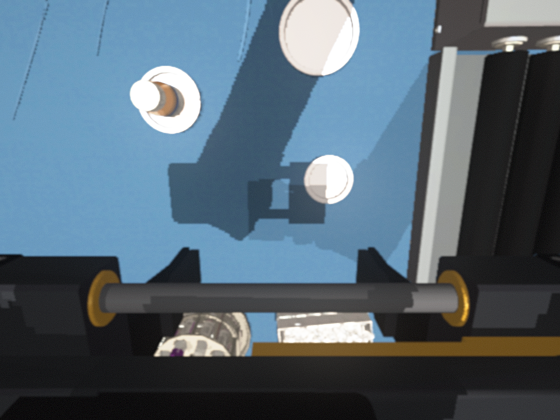

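The medium bottle stands in its saucer (pixel 165,97), with its cap at (499,-449) against a saucer centre of (498,-452). The small saucer at (328,179) measures (585.5,-272.5). Next is the small bottle.

Request:
arm_command(deltas="-0.05 0.17 0 0; -0.1 0.33 0 0; -0.1 0.35 0 0; -0.1 0.35 0 0; -0.1 0.35 0 0; -0.1 0.35 0 0; -0.1 0.35 0 0; -0.1 0.35 0 0; -0.1 0.35 0 0; -0.1 0.35 0 0")

```text
clock: 15.45
eef_pos: [485.0, 66.4, 218.1]
tool_rot: [0.001, -0.0, 1.0, -0.0]
force: [0.3, 0.3, -0.0]
width: 87.0
```

Request:
arm_command(deltas="-0.1 0.35 0 0; -0.1 0.35 0 0; -0.1 0.35 0 0; -0.1 0.35 0 0; -0.06 0.15 0 0; 0 0 0 0; 0 0 0 0; 0 0 0 0; 0 0 0 0; 0 0 0 0")

```text
clock: 16.45
eef_pos: [430.9, 249.7, 217.7]
tool_rot: [0.0, 0.001, 1.0, -0.0]
force: [0.4, -0.2, 0.6]
width: 87.0
```

```bash
python3 look.py w5 430,251,66
```

```text
16.45 [430.9 249.7 217.7] [ 0.     0.001  1.    -0.   ] [-0.1   0.02 -0.49  1.81  0.01  1.31  0.98]
430,251,66 [269 188  23  23 386] [428.3 251.6] [21.7 22.2]
```

View pics/w5.png

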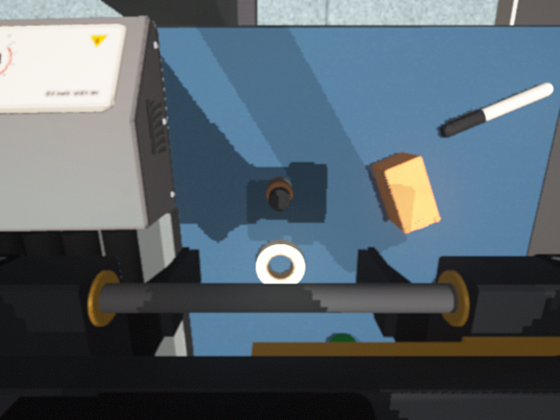

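The small cap at (279,200) measures about (429.5, 251.5). Gripping it.

Request:
arm_command(deltas="-0.01 0.015 -0.32 0; 0 0 -0.32 0; 0 0 -0.3 0; 0 0 -0.3 0; 0 0 -0.2 0; 0 0 -0.1 0; 0 0 -0.07 0; 0 0 -0.04 0; 0 0 0 0; 0 0 0 0")

```text
clock: 17.5
eef_pos: [430.0, 253.0, 20.8]
tool_rot: [0.001, 0.0, 1.0, 0.0]
force: [0.1, -0.0, 0.5]
width: 86.7
```

Request:
arm_command(deltas="0 0 0 0; 0 0 0 0; 0 0 0 0; 0 0 0 0; 0 0 0 0; 0 0 0 0; 0 0 0 0; 0 0 0 0; 0 0 0 0; 0 0 0 0", claw=1)

```text
clock: 18.5
eef_pos: [429.2, 252.5, 19.7]
tool_rot: [-0.0, 0.0, 1.0, -0.0]
force: [0.2, -1.0, 0.2]
width: 29.4
```

Gripped at 29.4 mm (30 mm body). Carrying it to the small saucer.

Request:
arm_command(deltas="0 0 0.15 0; 0 0 0.3 0; 0 0 0.35 0; 0 0 0.35 0; 0 0 0.35 0; 0.05 -0.17 0 0; 0.1 -0.34 0 0; 0.1 -0.34 0 0; 0.1 -0.34 0 0; 0.1 -0.34 0 0")

```text
clock: 19.5
eef_pos: [483.3, 67.4, 199.8]
tool_rot: [0.0, -0.0, 1.0, -0.0]
force: [1.0, -0.6, -0.7]
width: 29.2
```

Request:
arm_command(deltas="0.1 -0.34 0 0; 0.1 -0.34 0 0; 0.1 -0.34 0 0; 0.1 -0.34 0 0; 0.1 -0.34 0 0; 0.1 -0.34 0 0; 0.1 -0.34 0 0; 0.1 -0.34 0 0; 0.05 -0.12 0 0; 0 0 0 0")

```text
clock: 20.5
eef_pos: [584.6, -275.4, 198.7]
tool_rot: [-0.001, 0.002, 1.0, -0.0]
force: [-0.2, 0.1, -0.1]
width: 29.3
```

Request:
arm_command(deltas="0 0 0 0; 0 0 -0.2 0; 0 0 -0.3 0; 0 0 -0.3 0; 0 0 -0.2 0; 0 0 -0.1 0; 0 0 -0.1 0; 0 0 -0.08 0; 0 0 0 0; 0 0 0 0")

```text
clock: 21.5
eef_pos: [585.8, -272.0, 47.0]
tool_rot: [0.001, -0.0, 1.0, -0.0]
force: [0.2, 0.2, -0.5]
width: 29.3
```

```bash
python3 - <<'E'
from h import *
print(env.sense()["eef_pos"])
p,d=imaging.grab_frame("scene");cv2.imwrite("pics/s2.png",cv2.resize(p[250:370,260:420],None,fx=4.5,fy=4.5,interpolation=cv2.INTER_CUBIC))
E
```

```text
[ 585.79457198 -271.97056259   47.03789198]
```

View pics/s2.png

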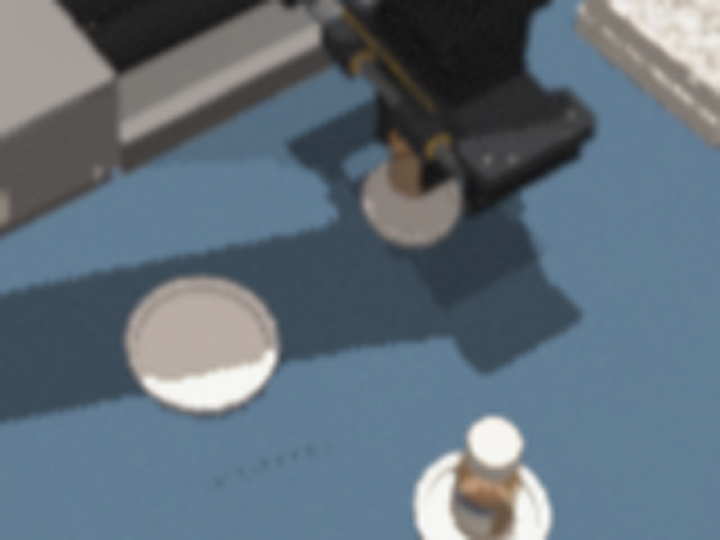

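The small bottle is above its saucer at about (410,195), and the medium bottle stands properly. Lowering and releasing.

Request:
arm_command(deltas="0 -0.003 -0.08 0; 0 0 -0.05 0; 0 0 -0.03 0; 0 0 -0.02 0; 0 0 -0.007 0; 0 0 0 0; 0 0 0 0; 0 0 0 0; 0 0 0 0; 0 0 0 0")

```text
clock: 22.55
eef_pos: [585.3, -272.2, 23.8]
tool_rot: [0.0, -0.0, 1.0, -0.0]
force: [-1.1, 0.1, -0.1]
width: 29.2
```

Request:
arm_command(deltas="0 0 0 0; 0 0 0 0; 0 0 0 0; 0 0 0 0; 0 0 0 0; 0 0 0 0; 0 0 0 0; 0 0 0 0; 0 0 0 0; 0 0 0 0", claw=-1)

```text
clock: 23.55
eef_pos: [585.2, -272.2, 23.7]
tool_rot: [0.0, 0.0, 1.0, 0.0]
force: [0.3, 0.1, -0.2]
width: 86.3
```

Request:
arm_command(deltas="0 0 0.15 0; 0 0 0.3 0; 0 0 0.35 0; 0 0 0.4 0; 0 0 0.4 0; 0 0 0 0; 0 0 0 0; 0 0 0 0; 0 0 0 0; 0 0 0 0")

```text
clock: 24.55
eef_pos: [584.5, -271.9, 213.9]
tool_rot: [-0.001, -0.0, 1.0, 0.001]
force: [-0.4, 0.1, -0.5]
width: 87.4
```

```bash
python3 sau.py w6; python3 look.py w6b 585,-272,70
```

```text
24.55 [ 584.50383247 -271.85434723  213.94002698]
[ 221    2   81   90 5724] ((431.8504943847656, -288.92022705078125), (83.08683013916016, 83.5284652709961), 154.71902465820312) ((431.8714599609375, -288.9333190917969), 42.2364501953125)
[438  69  42 189 591] ((552.562744140625, -66.28375244140625), (17.710765838623047, 308.0426940917969), 90.88882446289062) ((558.7271728515625, -66.5884017944336), 107.09163665771484)
[ 380   70   52  203 4714] ((549.5342407226562, -133.02809143066406), (30.553525924682617, 356.86639404296875), 90.29454040527344) ((568.88037109375, -126.60848999023438), 117.22638702392578)
[  84   81   64   67 2263] ((498.3014221191406, -448.9870910644531), (66.0188217163086, 68.79733276367188), 2.6154773235321045) ((498.40679931640625, -449.8421325683594), 35.86547088623047)
[ 253  169   50   49 1189] ((585.3646850585938, -272.1129150390625), (57.362274169921875, 57.49617004394531), 3.5973305702209473) ((585.2718505859375, -272.15545654296875), 29.286840438842773)
[ 230  313   93   23 1363] ((760.0946044921875, -269.88812255859375), (24.136249542236328, 175.5236053466797), 5.169040679931641) ((768.2384033203125, -274.21441650390625), 61.13602828979492)
[177 314  31  42 706] ((779.159423828125, -384.6972351074219), (28.9376220703125, 65.0774917602539), 110.94721221923828) ((777.173828125, -381.631591796875), 34.016422271728516)
24.6 [ 584.6 -272.   214.3] [-0.001 -0.     1.     0.001] [ 0.42  0.31 -0.03  1.48  0.01  1.35  1.96]
585,-272,70 [267 193  23  23 408] [ 584.6 -271.5] [21.7 22.4]
```

View pics/w6.png

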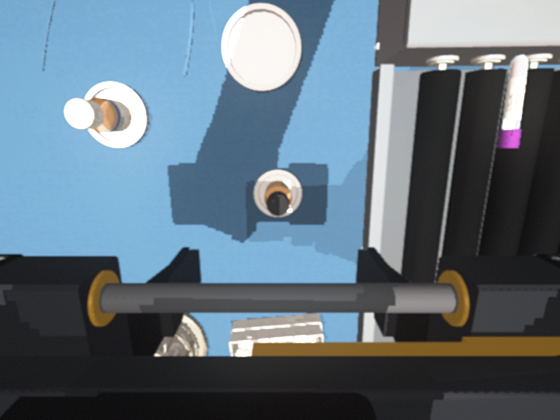

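The small bottle stands in its saucer (pixel 277,195), centred to about 1 mm. The large saucer measures (431.5,-289). For the large bottle I'll half-close the jaws to about 62 mm, because the turquoise look-alike is close by.

Request:
arm_command(deltas="0 0.17 0.03 0; 0 0.33 0 0; 0 0.35 0 0; 0 0.35 0 0; 0 0.35 0 0; 0 0.35 0 0; 0 0.35 0 0; 0 0.35 0 0; 0 0.35 0 0; 0 0.35 0 0", claw=-0.4)

```text
clock: 25.65
eef_pos: [585.0, 125.4, 219.2]
tool_rot: [0.0, 0.0, 1.0, -0.0]
force: [-0.3, -0.9, -0.4]
width: 60.9
```

Request:
arm_command(deltas="-0.01 0.35 0 0; -0.01 0.35 0 0; -0.01 0.35 0 0; -0.01 0.35 0 0; -0.01 0.35 0 0; -0.01 0.35 0 0; -0.01 0.17 0 0; 0 0 0 0; 0 0 0 0; 0 0 0 0")

```text
clock: 26.65
eef_pos: [577.8, 394.2, 219.1]
tool_rot: [0.0, 0.001, 1.0, -0.001]
force: [-0.5, 0.5, 0.7]
width: 61.0
```

```bash
python3 look.py w7 575,395,82; python3 -c "
from rig import env;print(env.sense()['width'])"
```

```text
26.65 [577.8 394.2 219.1] [ 0.     0.001  1.    -0.001] [-0.37  0.46 -0.38  1.3   0.17  1.41  0.82]
575,395,82 [266 188  32  31 755] [575.2 397.4] [29.4 29.8]
60.75816710277575
```

View pics/w7.png

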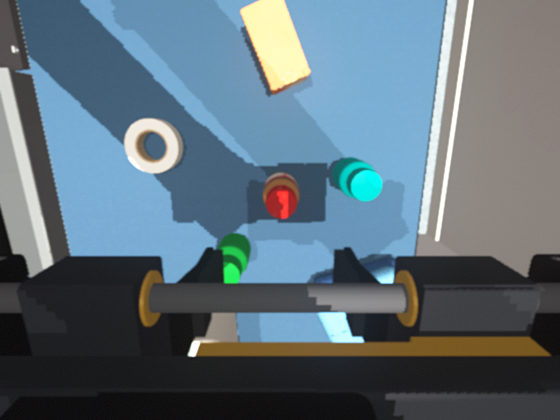

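The red cap at (282,203) measures (575.5,396.8). Before going down I'll check for anything high enough to touch the gripper body.

```bash
python3 - <<'E'
from h import *
m=imaging.camera_model("wrist");p,d=imaging.grab_frame("wrist");W=cloud(m,d)
k=(d>0)&(W[...,2]>85)&(W[...,2]<200)&(W[...,0]>500)&(W[...,0]<650)&(W[...,1]>260);v,u=np.where(k);q=W[k]
print(k.sum(), q[::max(1,len(q)//15)].round(), u[::max(1,len(q)//15)],v[::max(1,len(q)//15)])
for y in range(470,640,10):
    k=(d>0)&(abs(W[...,1]-y)<5)&(abs(W[...,0]-575)<50)
    if k.sum(): print(y,np.percentile(W[k][:,2],[1,50,99]).round())
E
```

```text
0 [] [] []
470 [ -2. 296. 307.]
480 [ -2.  63. 295.]
490 [-2.  0. 82.]
500 [-2. -1.  1.]
510 [-2. -1.  1.]
520 [-2. -1.  1.]
530 [-2. -1.  1.]
540 [-2. -1.  1.]
550 [-2. -1.  1.]
560 [-3. -1.  1.]
570 [-4. -1.  1.]
```

Nothing in the way. Descending and gripping.

Request:
arm_command(deltas="-0.02 0.02 -0.3 0; 0 0 -0.3 0; 0 0 -0.3 0; 0 0 -0.3 0; 0 0 -0.2 0; 0 0 -0.1 0; 0 0 -0.06 0; 0 0 -0.03 0; 0 0 0 0; 0 0 0 0")

```text
clock: 27.75
eef_pos: [575.2, 399.2, 30.1]
tool_rot: [0.001, 0.0, 1.0, 0.001]
force: [1.1, 0.1, 0.4]
width: 60.7
```

Request:
arm_command(deltas="0 0 0 0; 0 0 0 0; 0 0 0 0; 0 0 0 0; 0 0 0 0; 0 0 0 0; 0 0 0 0; 0 0 0 0; 0 0 0 0; 0 0 0 0", claw=1)

```text
clock: 28.75
eef_pos: [574.5, 398.5, 28.8]
tool_rot: [0.0, 0.0, 1.0, -0.0]
force: [-0.4, -1.1, 4.4]
width: 39.6
```

Gripped at 39.6 mm (40 mm body). Carrying it to the large saucer.

Request:
arm_command(deltas="0 0 0.15 0; 0 0 0.3 0; 0 0 0.35 0; 0 0 0.35 0; 0 0 0.35 0; -0.035 -0.17 0 0; -0.07 -0.34 0 0; -0.07 -0.35 0 0; -0.07 -0.35 0 0; -0.07 -0.35 0 0")

```text
clock: 29.75
eef_pos: [536.0, 210.3, 209.3]
tool_rot: [0.0, -0.0, 1.0, 0.0]
force: [0.4, -0.5, -0.4]
width: 39.3
```

Request:
arm_command(deltas="-0.07 -0.35 0 0; -0.075 -0.35 0 0; -0.075 -0.35 0 0; -0.075 -0.35 0 0; -0.075 -0.35 0 0; -0.075 -0.35 0 0; -0.075 -0.35 0 0; -0.075 -0.35 0 0; -0.075 -0.35 0 0; -0.075 -0.35 0 0")

```text
clock: 30.75
eef_pos: [446.9, -209.7, 209.6]
tool_rot: [0.001, -0.0, 1.0, 0.0]
force: [0.3, -0.1, -0.9]
width: 39.4
```

Request:
arm_command(deltas="-0.075 -0.35 0 0; -0.075 -0.3 0 0; -0.05 -0.02 0 0; 0 0 0 0; 0 0 0 0; 0 0 0 0; 0 0 0 0; 0 0 0 0; 0 0 0 0; 0 0 0 0")

```text
clock: 31.75
eef_pos: [423.3, -288.8, 208.5]
tool_rot: [-0.0, -0.0, 1.0, 0.0]
force: [0.0, -0.5, -1.1]
width: 39.1
```

Request:
arm_command(deltas="0.04 0 0 0; 0.028 0 0 0; 0 0 -0.2 0; 0 0 -0.3 0; 0 0 -0.3 0; 0 0 -0.25 0; 0 0 -0.15 0; 0 0 -0.08 0; 0 0 0 0; 0 0 0 0")

```text
clock: 32.75
eef_pos: [432.2, -289.4, 55.8]
tool_rot: [0.001, -0.0, 1.0, -0.0]
force: [0.3, -0.8, -1.3]
width: 39.2
```

```bash
python3 - <<'E'
from h import *
print(env.sense()["eef_pos"])
p,d=imaging.grab_frame("scene");cv2.imwrite("pics/s3.png",cv2.resize(p[250:370,230:390],None,fx=4.5,fy=4.5,interpolation=cv2.INTER_CUBIC))
E
```

```text
[ 432.18158898 -289.40611238   55.80587328]
```

View pics/s3.png

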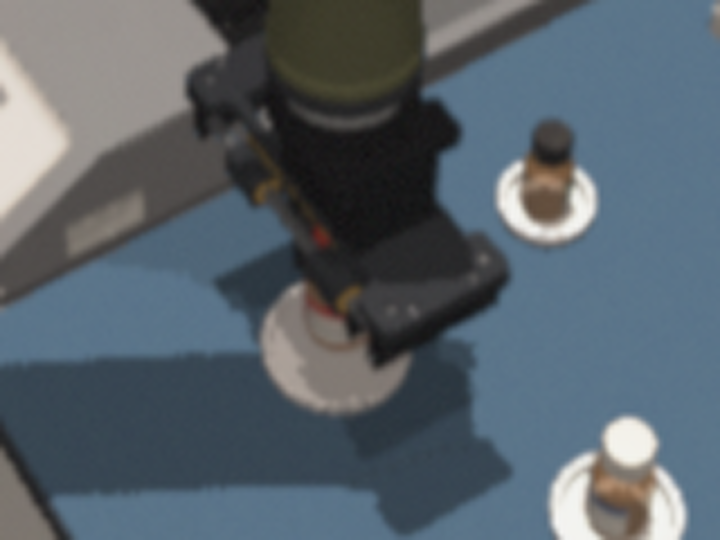

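The large bottle is over its saucer at about (335,330), and the other two stand upright. Lowering and releasing.

Request:
arm_command(deltas="0 0 -0.07 0; 0 0 -0.05 0; 0 0 -0.03 0; 0 0 -0.02 0; 0 0 -0.007 0; 0 0 0 0; 0 0 0 0; 0 0 0 0; 0 0 0 0; 0 0 0 0")

```text
clock: 33.8
eef_pos: [431.5, -289.0, 33.8]
tool_rot: [0.0, -0.0, 1.0, -0.0]
force: [0.1, -0.2, -0.9]
width: 39.2
```

Request:
arm_command(deltas="0 0 0 0; 0 0 0 0; 0 0 0 0; 0 0 0 0; 0 0 0 0; 0 0 0 0; 0 0 0 0; 0 0 0 0; 0 0 0 0; 0 0 0 0", claw=-0.5)

```text
clock: 34.8
eef_pos: [431.4, -289.0, 33.7]
tool_rot: [0.0, -0.0, 1.0, 0.0]
force: [0.5, -0.2, -0.3]
width: 65.5
```

Request:
arm_command(deltas="0 0 0.15 0; 0 0 0.3 0; 0 0 0.35 0; 0 0 0.4 0; 0 0 0.4 0; 0.35 0 0 0; 0.35 0 0 0; 0.35 -0.1 0 0; 0.3 -0.2 0 0; 0.1 -0.1 0 0")

```text
clock: 35.8
eef_pos: [608.3, -337.1, 224.0]
tool_rot: [-0.0, -0.001, 1.0, 0.0]
force: [-0.2, -0.2, 0.7]
width: 65.1
```

Request:
arm_command(deltas="0 0 0 0; 0 0 0 0; 0 0 0 0; 0 0 0 0; 0 0 0 0; 0 0 0 0; 0 0 0 0; 0 0 0 0; 0 0 0 0; 0 0 0 0")

```text
clock: 36.8
eef_pos: [605.4, -337.0, 225.6]
tool_rot: [-0.0, 0.0, 1.0, 0.0]
force: [0.1, -0.3, 0.2]
width: 65.3
```

```bash
python3 sau.py w8; python3 look.py w8b 585,-272,70 498,-450,77 431,-289,86; python3 - <<'E'
from h import *
p,d=imaging.grab_frame("scene");cv2.imwrite("pics/s4.png",cv2.resize(p[100:400,120:420],None,fx=2,fy=2,interpolation=cv2.INTER_CUBIC))
E
```

```text
36.8 [ 605.35513659 -337.00171068  225.6380235 ]
[ 284    0   80   72 3009] ((435.2304382324219, -288.9859313964844), (71.83430480957031, 81.352294921875), 6.026863098144531) ((432.1822814941406, -289.17840576171875), 42.185890197753906)
[ 433   50   56  206 5274] ((569.8307495117188, -126.53128051757812), (31.013103485107422, 371.30975341796875), 90.90972900390625) ((571.0968627929688, -127.19637298583984), 119.28376007080078)
[ 139   61   69   68 2156] ((498.0540466308594, -451.7994079589844), (68.45426940917969, 73.30284881591797), 165.86187744140625) ((498.2731628417969, -453.4136962890625), 38.000118255615234)
[ 308  149   50   49 1143] ((585.7442016601562, -272.27618408203125), (53.82063674926758, 55.526161193847656), 152.22677612304688) ((585.4739990234375, -272.58734130859375), 29.523231506347656)
[232 313  24  29 389] ((791.13427734375, -380.6087341308594), (24.526803970336914, 52.20718002319336), 107.16752624511719) ((795.4856567382812, -385.126708984375), 25.95567512512207)
36.85 [ 605.4 -337.   225.6] [-0. -0.  1.  0.] [ 0.39  0.41  0.11  1.33 -0.04  1.4   2.07]
585,-272,70 [331 170  23  23 401] [ 584.8 -272. ] [21.9 22.4]
498,-450,77 [141  75  29  30 688] [ 499.1 -449.3] [25.1 25.7]
431,-289,86 [318   0  37  26 779] [ 438.5 -288.8] [19.7 31.6]
```

View pics/w8.png

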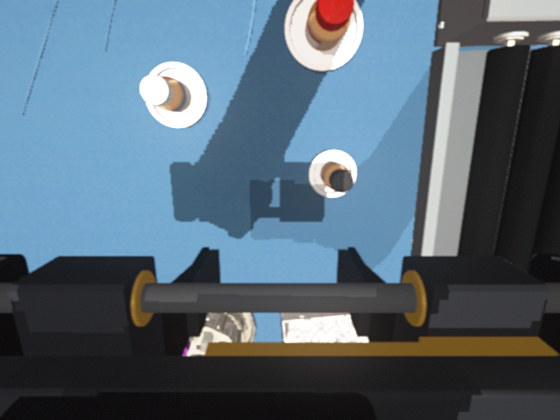

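View pics/s4.png

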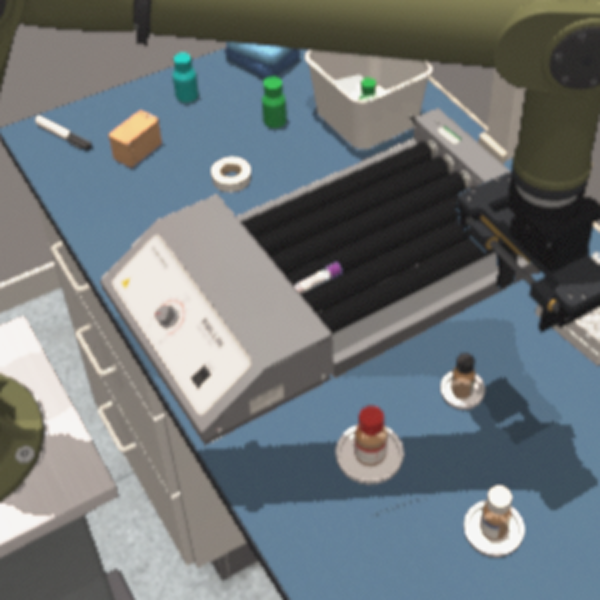

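Both views show all three bottles upright in their own saucers. The carton and tape are where they started, and the gripper is clear. Handing in.

```bash
python3 -c "
from rig import env;print(env.job_done(), env.sense()['clock'])"
```

```text
the job is handed in; nothing more can be done
the job is handed in; nothing more can be done
```

All three bottles stand upright in the saucers of their own sizes, and I handed the job in at about 37 s of the 112 s allowed. The hand-in reports no verdict, so this rests on my last checks.

| Bottle | Measured offset from saucer centre | Limit |
|---|---|---|
| Small | about 1 mm | 11 mm |
| Medium | 2–3 mm | 15 mm |
| Large | about 1–2 mm | 19 mm |

- **Large bottle:** its cap was cut off at the edge of the last wrist picture. Its offset is worked out from the visible edge of the cap and from where the arm released it. The scene view showed the bottle upright in its saucer.
- **Height and release:** the small and medium cap tops were found at the height expected for standing on the saucer floor. The gripper was open, well clear of everything, and the wrist force was near zero.
- **Carton, tape and look-alikes:** in the last scene picture they looked unmoved. I judged this by eye and did not measure it.
- **Disagreements:** the scene and wrist cameras differed by 4–6 mm on where the caps were, partly because the scene estimate was rough. I used the wrist values. Views of the medium saucer differed by up to 3 mm because it was partly hidden.

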